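Dress the table: fill the bead vase, quarter-turn the candle dish

ROBOT

A 6-joint arm with a two-finger parallel gripper is mounted at the origin on the work surface. World frame = base frame: x ahead of the robot, y to its left, z up, the work surface at z = 0. Lengths are in mm, angles in degrees, forces in N, time in s.
With the tool pointing down it reaches from about 350 to 850 mm from the base axis. Payload 8.1 kg.
Tool frame: the origin (TCP) lies at the very end of the fingers, on their centre line; the grasp point (between the pads) lies 19 mm behind it; z points along the fingers, y is the line along which they close (so a half turn about z gives the same grasp; the last joint's range is limited). The gripper opens to 85 mm and grips with 20 to 120 N. Pads are 22 mm wide; open, the fingers measure 114 mm over their backs; the gripper's body (76 mm by 85 mm) begins 54 mm behind the grasp point. The pads swing forward as they close: fully open they stand 13 mm farther back than shut.
Start: joints at [61.054, 7.471, 85.268, -0, 87.261, -4.893], TCP at [244.526, 547.916, 231.292] pointing down, gripper open.
Joint ranges: [-169.43, 169.43], [-51.17, 129.36], [1.28, 143.12], [-76.62, 256.62], [0, 156.53], [-152.29, 152.29]. Speed limits (degrees/s): [136.94, 136.94, 159.86, 180, 180, 180].

INTERFACE

Orientations are given as [roll, pitch, yaw] about the fixed x, y, z axes, in that order (R = Rz(yaw) Ry(pitch) Rx(roll)).
In Python, from bench import status, viewer, job gives the robot as it stands.
- The arm moves only by the tool arm_command, never from a script. Its argument "targets" is a list that holds one entry, the list of rows, each a list of 7 numbers: the shift along the world's x, y, z in m, then the turn, a rotation vector about the world's x, y, z in rad, then the opening, from -1 (shut) to 1 (fully open). In form: [[[dx, dy, dz, rx, ry, rz, gripper], ...]]. A call has 1 to 10 rows; each row shifts and turns the commanded pose from where the row before left it; what a row does not reach is not made up. A row lasts 1/8 s, in which the tool goes at most 62.5 mm and 10.7 degrees, less where a joint would pass 70% of its speed; a pose out of reach is approached as far as the arm can. A call with a gripper value outside its range is refused whole. The fingers move at their own pace and stop on an object; "force" is the grip in N (left out, the last holds). Time passes only in rows, so rows that do not move let the fingers close. It gives the time, the measured TCP pose, the force, the opening and the grip force at its end, in the units of the state.
- status.sense(): the state, without advancing time (a new reading comes with each control period).
- viewer.snapshot(name): name is "scene" or "top"; returns the picture (420x560x3 uint8, red, green, blue); there is no depth.
- viewer.camera_model(name): a dict with "vertical_fov" (degrees; the focal length in pixels is half the picture's height over the tangent of half this angle, whatever the lens; pixels are square), "cx", "cy" (the principal point, pixels), "xyz" and "attitude" of the camera in the world. Camera axes: x right, y down, z forward; pixel columns grow to the right and rows downward; lengths in mm; the calibration is good to about 2 mm. A picture is of the moment at which its call begins. camera_model takes no time and is no camera call.
- job.hand_in(): hands the job in; it is judged then, once.
The state is a dict: "time": time; "joint_pos": joint angles; "qd": joint speeds; "joint_efforts": joint torques, N m; "tool_pos": TCP position; "tcp_rot": TCP orientation; "ft_force": force on the tool from outside, world axes, zero at the start; "wrist_torque": the same for the moment, N m; "finger_gap": finger opening in mm; "grip_force": force on a finger pad.
Only numpy, scipy, OpenCV 4.12 (cv2) and the standard library are available. Lean on these libraries where they do the work, as an engineer would, in place of code of your own. Each camera call takes 0.05 s, during which the arm holds its last target. There are 200 camera calls.

TASK

Dress the dining table: pour all four wooden beads from the scoop through the funnel into the glass vase without fingering them, and stand the scoop back upright on the table, anywhere free. Then lift the candle dish by its arched handle and, in the air above its cork trivet, turn it a quarter turn (either way) so that the handle runs straight across the trivet instead of along it, keeping the dish level and the loose round candle in its middle. Finish while still holding the dish level and still over the trivet, clear of it by some 5 to 10 cm so that I can slip a felt pad under it, and leave the other things on the table alone.

Things in the scene. Friction and masses are not known exactly. Their poses are not given: they have to be found in the camera images.
- scoop: open-fronted steel bead scoop with an upright wooden grip at its back, loose, 0.14 kg. Origin: underside, below its pan; +x points out of the open lip, z up. Pan 56 wide (50 inside), walls up to z 26; floor top at z 4, flat from x -32 to 25, then ramping up 12.5 degrees to the open lip. The beads roll out when the lip is tilted well down (all are out by 50 degrees)
- scoop_grip (a point): middle of the part of the scoop's upright grip to pinch, at scoop x -48, y 0, z 65. The grip is a block 26 (x) by 14 (y) that stands from z 0 to z 88; pinch it across y. Axes as the scoop's
- scoop_lip (a point): middle of the scoop's open lip (floor top), at scoop x 68, y 0, z 14
- bead0: one of four dark wooden ball beads, 16 diameter, 10 g, loose in the scoop's pan; origin at its centre
- bead1: one of four dark wooden ball beads, 16 diameter, 10 g, loose in the scoop's pan; origin at its centre
- bead2: one of four dark wooden ball beads, 16 diameter, 10 g, loose in the scoop's pan; origin at its centre
- bead3: one of four dark wooden ball beads, 16 diameter, 10 g, loose in the scoop's pan; origin at its centre
- vase: clear glass vase, 100 high and 80 wide, with a steel funnel fixed in its neck; does not move. Origin: centre of the underside, z up. Funnel: mouth 132 across at z 146, narrowing to a stem 36 wide inside from z 103 down to z 70 inside the vase. Inside of the vase at least 50 wide, inner floor at z 6
- funnel_mouth (a point): centre of the funnel's mouth, 146 above the table on the vase's axis
- trivet: oblong cork trivet lying fixed on the table, 220 (its x) by 140 (its y) by 5 thick; origin: centre of its underside on the table; x along its length
- dish: round steel candle dish, 150 across, shallow and dished, standing loose on the trivet, 0.3 kg. Origin: centre of its underside, z up. Rim at z 29. An arched handle spans it along the dish's x, from rim to rim (x -74 to 74). At the start the handle runs along the trivet's length to within 0.1 rad
- dish_grip (a point): centre of the straight wooden grip on top of the dish's handle, at dish x 0, y 0, z 130, straight over the centre of mass; the grip is 74 (x) by 14 (y) by 20 high; pinch it across y. Axes as the dish's
- candle: round white ball candle, 44 diameter, 45 g, loose in the middle of the dish, where it rolls if the dish is tilted or jerked; the inside of the dish rises by 11 degrees from near the middle, then 28 degrees beyond 45 from the centre. Origin: its centre, 32 above the dish's origin when centred
- tumbler: clear glass tumbler, 68 wide, 85 high; bystander; origin under its centre
- tealight: low amber glass tea-light cup, 54 wide, 30 high; bystander; origin under its centre
- shaker: turned wooden salt shaker, 46 wide, 82 high; bystander; origin under its centre
- spice_jar: red jar with a yellow cap, 56 wide, 85 high; bystander; origin under its centre
- mug: white mug, 80 wide, 90 high, its handle to its +y; bystander; origin under its centre
- spoon: steel spoon lying flat, 160 long along its x; bystander
Not all that is in view belongs to the job. Leave any blue look-alike of the scoop alone.

How it is judged:
By the outcome, as a careful person would: the job done as asked, in the order asked, and still so for the second after the job is handed in, while the arm keeps its last pose, push and grip.
It also fails if it takes over 72 s, if anything falls off the work surface, if the arm or the gripper's body presses on something with over 40 N, if the wrist force passes 120 N, or if a joint passes its speed limit or range.

## Working session

There is one attempt and no reset: what is moved stays moved. The work goes in short steps, Python scripts to look and compute and a tool call to move; the robot and the scene stay as the last step left them, time stands still between calls to the robot, and variables do not carry over. Pictures are saved under pics/ and viewed, at most 10 in all, crops included, and the job is handed in when it is done.

Besides the shell and the picture viewer there is one more tool, called after "Request:" in YAML: its name, and indented under it one key for each argument. arm_command: Moves the arm, as the interface text tells. Its arguments: {"type":"object","properties":{"targets":{"type":"array"},"force":{"type":"number"}},"required":["targets"]}

```bash
mkdir -p pics; python3 - <<'E'
from bench import status,viewer
import cv2
for n in("scene","top"):
    cv2.imwrite(f"pics/{n}0.png",cv2.resize(viewer.snapshot(n)[:,:,::-1],(800,600),interpolation=cv2.INTER_CUBIC))
    print(viewer.camera_model(n))
print(status.sense())
E
```

```text
{'vertical_fov': 55.242784583387305, 'cx': 279.1882687733118, 'cy': 205.29747696365206, 'xyz': array([ 956.03885753, -516.55706657,  718.86662755]), 'attitude': array([-128.93610823,    0.2118706 ,   38.69907073])}
{'vertical_fov': 42.37123024598991, 'cx': 280.0855948773772, 'cy': 209.49116487490582, 'xyz': array([ 371.62741847,   74.86310928, 1488.78345732]), 'attitude': array([-175.34280416,    0.30443185,  -89.53509684])}
{'time': 0.1, 'joint_pos': array([ 6.10552471e+01,  7.51159590e+00,  8.53232218e+01,  3.49285989e-06,
        8.72626686e+01, -4.89278825e+00]), 'qd': array([ 0.01953566, -0.11685501, -0.16109174,  0.04468335,  0.00103867,
       -0.03288908]), 'joint_efforts': array([ 1.39891825e-03, -5.70949495e+01, -5.01943445e+01, -1.61729436e-04,
        8.19986133e-03,  1.40592892e-04]), 'tool_pos': array([244.27176805, 547.47438833, 230.33910179]), 'tcp_rot': array([-1.79902869e+02, -8.31823278e-03,  1.55948028e+02]), 'ft_force': array([-0.73988152,  0.48890222,  0.60084903]), 'wrist_torque': array([ 0.03163742, -0.00394678,  0.01410275]), 'grip_force': 0.0, 'finger_gap': 85.55832878546371}
```

View pics/scene0.png

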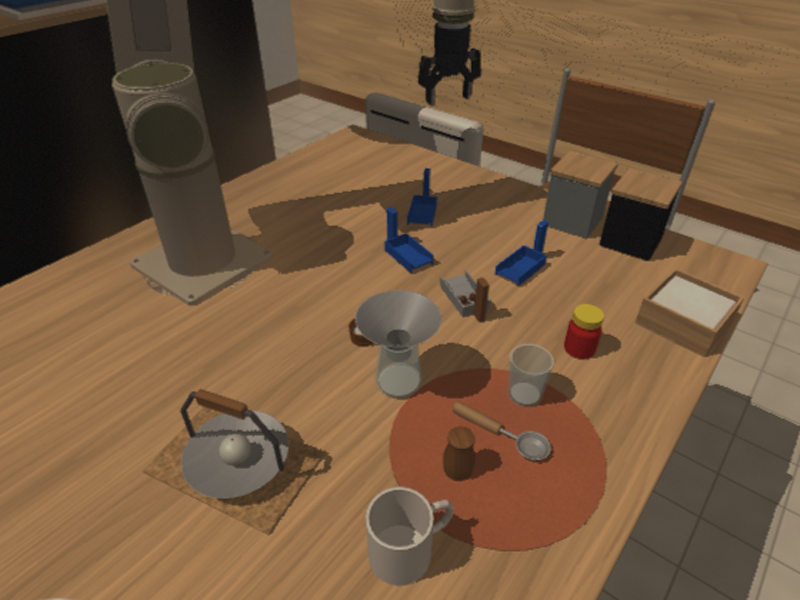

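View pics/top0.png

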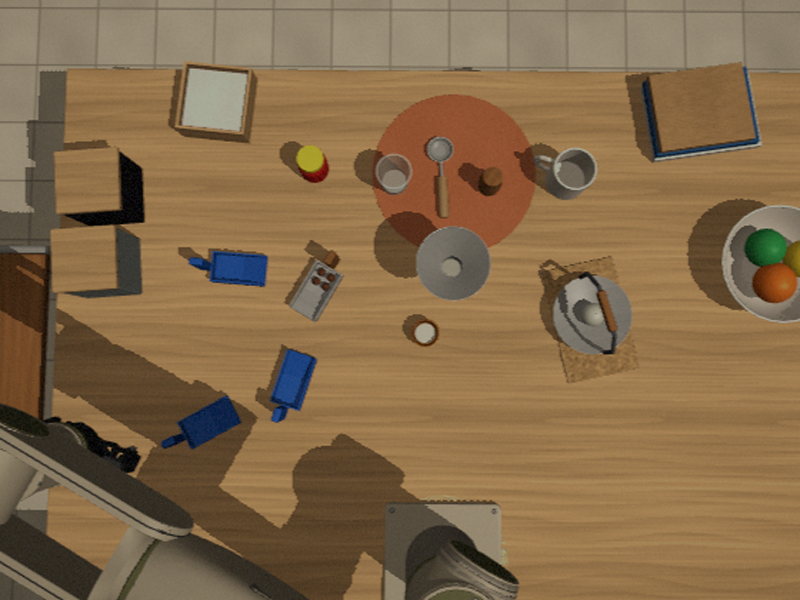

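The scene view shows the scoop at (465,295), the vase at (400,345) and the dish at (235,450). The top view shows the same three at (318,285), (453,263) and (592,313). There are four scoop-like things. In the top view, three are blue, at (238,268), (292,382) and (208,422). The fourth, at (318,285), is bare steel with a brown grip and dark beads, so it is the one described. I'll confirm it in one enlarged montage.

```bash
cat > h.py <<'E'
import numpy as np,cv2
from scipy.spatial.transform import Rotation as R
from bench import status,viewer
def cam(n):
    m=viewer.camera_model(n);f=210/np.tan(np.radians(m["vertical_fov"]/2))
    return m,f,R.from_euler("xyz",m["attitude"],degrees=True).as_matrix()
def ray(n,p):
    m,f,A=cam(n);return m["xyz"],A@np.array([(p[0]-m["cx"])/f,(p[1]-m["cy"])/f,1])
def atz(n,p,z):
    o,d=ray(n,p);return o+d*(z-o[2])/d[2]
def proj(n,P):
    m,f,A=cam(n);c=(np.atleast_2d(P)-m["xyz"])@A;return c[:,:2]/c[:,2:]*f+[m["cx"],m["cy"]]
def tri(ps,pt):
    (a,u),(b,v)=ray("scene",ps),ray("top",pt)
    s=np.linalg.lstsq(np.c_[u,-v],b-a,rcond=None)[0]
    P,Q=a+u*s[0],b+v*s[1];return (P+Q)/2,np.linalg.norm(P-Q)
def crop(I,x,y,w,h,k):return cv2.resize(I[y:y+h,x:x+w,::-1],None,fx=k,fy=k,interpolation=cv2.INTER_CUBIC)
E
python3 - <<'E'
from h import *
S,T=viewer.snapshot("scene"),viewer.snapshot("top")
a=np.vstack([np.hstack([crop(S,295,180,80,60,5),crop(T,190,170,80,60,5)]),np.hstack([crop(S,110,268,100,75,4),crop(T,370,175,100,75,4)])])
cv2.imwrite("pics/m1.png",a)
E
```

```text
(no output)
```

View pics/m1.png

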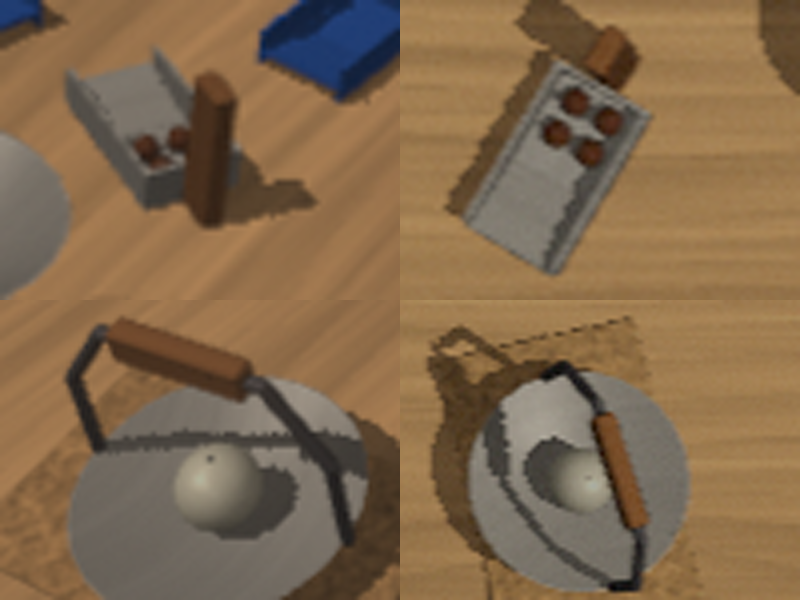

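The montage confirms it: the steel scoop, with a brown grip and four dark beads, at top-crop (555,165). The dish grip is centred at (180,58) in the scene crop and (221,170) in the top crop. Next I'll fit poses to these points.

```bash
cat > fit.py <<'E'
from h import *
from scipy.optimize import least_squares
c=lambda x,y,k,p:[x+(p[0]+.5)/k-.5,y+(p[1]+.5)/k-.5]
v=lambda p:[(p[0]+.5)*.7-.5,(p[1]+.5)*.7-.5]
A=lambda p:c(295,180,5,p);B=lambda p:c(190,170,5,p);C=lambda p:c(110,268,4,p);D=lambda p:c(370,175,4,p)
# scoop: model pt, cam, pixel
O=[((68,28,26),"top",B((155,274))),((68,-28,26),"top",B((65,213))),((-35,28,26),"top",B((252,115))),((-35,-28,26),"top",B((153,55))),
((68,28,26),"scene",A((68,72))),((68,-28,26),"scene",A((155,50))),((-35,28,26),"scene",A((148,178))),((-48,0,88),"scene",A((216,88)))]
M=np.array([o[0] for o in O],float);px=np.array([o[2] for o in O])
def res(q):
    W=M@R.from_euler("z",q[3]).as_matrix().T+q[:3]
    return np.concatenate([proj(o[1],w)[0]-p for o,w,p in zip(O,W,px)])
r=least_squares(res,[500,300,0,2.6],loss="soft_l1")
q=r.x;print("scoop",q[:3].round(1),np.degrees(q[3]).round(1));print(res(q).reshape(-1,2).round(1).tolist())
for n,p in(("grip",(-48,0,65)),("gtop",(-48,0,88))):
    W=R.from_euler("z",q[3]).apply(p)+q[:3];print(n,W.round(1),proj("top",W).round(1))
for n,a,b in(("dgrip",(180,58),(221,170)),("dend1",(115,35),(205,114)),("dend2",(247,80),(237,226)),("candle",(218,187),(183,180))):
    P,e=tri(C(a),D(b));print(n,P.round(1),round(e,1))
print("dishrim",atz("top",D((180,181)),34).round(1))
for p in((612,257),(637,367),(568,382),(545,270)):print("triv",atz("top",v(p),5).round(1))
P,e=tri(v((399,321)),v((453,263)));print("funnel",P.round(1),round(e,1),atz("top",v((453,263)),146).round(1))
for n,p,z in(("mug",(573,170),90),("jar",(311,160),85),("tumbler",(393,172),85),("shaker",(490,180),82),("tealight",(425,332),30),("blue1",(238,268),10),("blue2",(292,382),10),("bl1grip",(195,262),88),("bl2grip",(278,413),88)):print(n,atz("top",v(p),z).round(0))
E
python3 fit.py
```

```text
scoop [522.1 235.1  -0.9] 149.9
[[-0.3, -0.0], [0.0, 1.7], [-0.1, -0.8], [2.0, 0.8], [0.1, -0.4], [0.4, -0.3], [0.2, 0.2], [0.3, 0.3]]
grip [563.6 211.1  64.1] [[232.2 180.6]]
gtop [563.6 211.1  87.1] [[231.3 179.4]]
dgrip [ 465.2 -278.8  137.5] 0.4
dend1 [ 482.5 -283.2  175.5] 54.6
dend2 [ 450.4 -273.5  103.7] 59.2
candle [ 465.1 -279.1   38.7] 0.5
dishrim [ 464.9 -278.1   34. ]
triv [ 577.8 -323.9    5. ]
triv [ 366.8 -368.6    5. ]
triv [ 337.2 -236.9    5. ]
triv [ 551.6 -194.6    5. ]
funnel [546.6  -9.1 138.3] 0.0 [545.6  -8.6 146. ]
mug [ 726. -232.   90.]
jar [743. 250.  85.]
tumbler [722.  99.  85.]
shaker [709. -80.  82.]
tealight [429.  37.  30.]
blue1 [550. 397.  10.]
blue2 [333. 288.  10.]
bl1grip [551. 459.  88.]
bl2grip [279. 301.  88.]
```

Request:
arm_command:
  targets:
    - [[0.032,-0.0337,0,0,0,-0.0105,1],[0.032,-0.0337,0,0,0,-0.0105,1],[0.032,-0.0337,0,0,0,-0.0105,1],[0.032,-0.0337,0,0,0,-0.0105,1],[0.032,-0.0337,0,0,0,-0.0105,1],[0.032,-0.0337,0,0,0,-0.0105,1],[0.032,-0.0337,0,0,0,-0.0105,1],[0.032,-0.0337,0,0,0,-0.0105,1],[0.032,-0.0337,0,0,0,-0.0105,1],[0.032,-0.0337,0,0,0,-0.0105,1]]
  force: 60

```text
time: 1.45
tool_pos: [565.3, 209.7, 231.1]
tcp_rot: [-180.0, -0.0, 149.9]
ft_force: [0.2, 0.6, -0.7]
finger_gap: 85.1
grip_force: 0.0
```

Request:
arm_command:
  targets:
    - [[-0.0015,0.0015,-0.04,0,0,0,0.2],[0,0,-0.045,0,0,0,0.2],[0,0,-0.045,0,0,0,0.2],[0,0,-0.03,0,0,0,0.2],[0,0,-0.02,0,0,0,0.2],[0,0,-0.005,0,0,0,0.2],[0,0,0,0,0,0,-0.4],[0,0,0,0,0,0,-1],[0,0,0,0,0,0,-1],[0,0,0,0,0,0,-1]]

```text
time: 2.7
tool_pos: [564.2, 212.6, 47.8]
tcp_rot: [179.9, 0.1, 149.9]
ft_force: [-0.0, -1.6, 6.6]
finger_gap: 13.5
grip_force: 60.2
```

Request:
arm_command:
  targets:
    - [[0,0,0,0,0,0,-1],[0,0,0,0,0,0,-1],[0,0,0.005,0,0,0,-1],[0,0,0.01,0,0,0,-1],[0,0,0.02,0,0,0,-1]]

```text
time: 3.32
tool_pos: [562.0, 212.2, 81.1]
tcp_rot: [-179.9, -0.1, 149.9]
ft_force: [-0.4, -0.5, -1.4]
finger_gap: 13.1
grip_force: 58.9
```

```bash
python3 - <<'E'
from h import *
S,T=viewer.snapshot("scene"),viewer.snapshot("top")
cv2.imwrite("pics/m2.png",np.hstack([crop(S,285,140,100,100,4),crop(T,180,130,100,100,4)]))
s=status.sense();print(s["tool_pos"],s["tcp_rot"],s["ft_force"],s["finger_gap"],s["grip_force"])
E
```

```text
[565.16426111 213.07825229  85.03499734] [179.78494239   0.20889    149.93767797] [ 0.6337381   0.003384   -0.57229606] 12.886461634759812 59.12464678287506
```

View pics/m2.png

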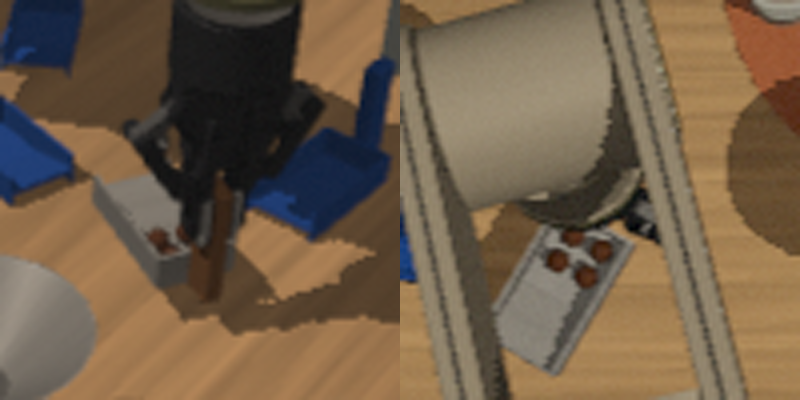

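The scoop is held level with its four beads in the pan (top crop, about (578,255)). Next: lift it and carry it to the funnel.

Request:
arm_command:
  targets:
    - [[0,0,0.005,0,0,0,-1],[0,0,0.01,0,0,0,-1],[0,0,0.02,0,0,0,-1],[0,0,0.025,0,0,0,-1],[0,0,0.025,0,0,0,-1],[0,0,0.02,0,0,0,-1],[0,0,0.015,0,0,0,-1],[0,0,0.01,0,0,0,-1],[0.002,-0.004,0,0,0,0.01,-1],[0.005,-0.009,0,0,0,0.02,-1]]

```text
time: 4.68
tool_pos: [569.7, 199.1, 210.2]
tcp_rot: [-179.9, -0.1, 151.8]
ft_force: [-0.1, -0.4, -2.9]
finger_gap: 13.6
grip_force: 59.0
```

Request:
arm_command:
  targets:
    - [[0.008,-0.015,0,0,0,0.035,-1],[0.012,-0.022,0,0,0,0.05,-1],[0.015,-0.028,0,0,0,0.065,-1],[0.016,-0.03,0,0,0,0.07,-1],[0.016,-0.03,0,0,0,0.07,-1],[0.015,-0.028,0,0,0,0.065,-1],[0.013,-0.024,0,0,0,0.06,-1],[0.01,-0.018,0,0,0,0.045,-1],[0.005,-0.01,0,0,0,0.025,-1],[0.002,-0.004,0,0,0,0.01,-1]]

```text
time: 5.92
tool_pos: [681.7, -11.0, 209.8]
tcp_rot: [-180.0, -0.1, 180.0]
ft_force: [0.1, 0.1, -2.1]
finger_gap: 13.4
grip_force: 58.9
```

```bash
python3 - <<'E'
from h import *
S,T=viewer.snapshot("scene"),viewer.snapshot("top")
cv2.imwrite("pics/m3.png",np.hstack([crop(S,220,130,130,150,3),crop(T,260,80,130,150,3)]))
s=status.sense();print(s["tool_pos"],s["tcp_rot"],s["joint_pos"],s["finger_gap"],s["time"])
# predicted lip in pictures
print(proj("top",[568,-9,180])-[260,80],proj("scene",[568,-9,180])-[220,130])
E
```

```text
[681.77550871 -10.28834639 210.31590786] [ 1.79995811e+02 -7.71254471e-02  1.79977094e+02] [-5.16944802e+00  2.07272919e+01  7.20346376e+01 -2.74898768e-03
  8.73152608e+01 -9.51464086e+01] 13.319914097654863 6.025
[[58.01881391 93.0332248 ]] [[67.11017337 83.79923915]]
```

View pics/m3.png

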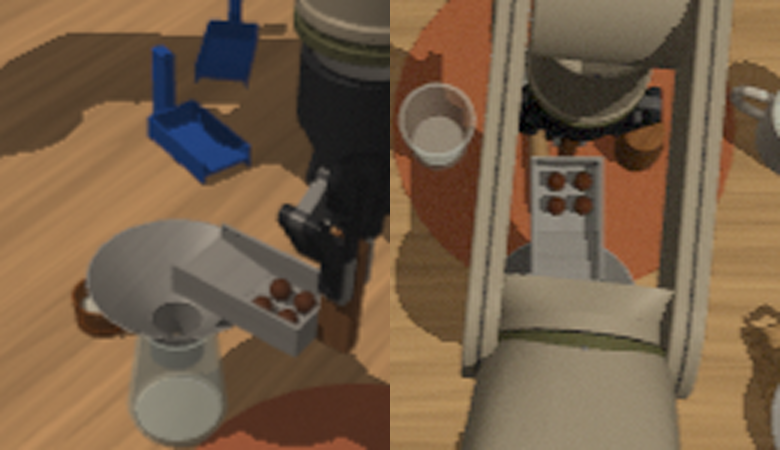

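Four beads sit in the pan and the lip is over the funnel mouth, on its far side. I'll tilt about the lip, in two stages.

Request:
arm_command:
  targets:
    - [[-0.0039,0,0.0114,0,-0.1,0,-1],[-0.005,0,0.01,0,-0.1,0,-1],[-0.006,0,0.009,0,-0.1,0,-1],[0,0,0,0,0,0,-1],[0,0,0,0,0,0,-1],[0,0,0,0,0,0,-1],[0,0,0,0,0,0,-1],[-0.0071,0,0.0084,0,-0.1,0,-1],[0,0,0,0,0,0,-1],[0,0,0,0,0,0,-1]]

```text
time: 7.28
tool_pos: [660.5, -9.7, 250.9]
tcp_rot: [-180.0, 22.9, -180.0]
ft_force: [-0.2, 0.4, -1.5]
finger_gap: 13.3
grip_force: 59.0
```

Request:
arm_command:
  targets:
    - [[-0.008,0,0.0076,0,-0.1,0,-1],[-0.0089,0,0.0068,0,-0.1,0,-1],[-0.0096,0,0.0058,0,-0.1,0,-1],[-0.0103,0,0.005,0,-0.1,0,-1],[-0.0109,0,0.0042,0,-0.1,0,-1],[-0.0114,0,0.0036,0,-0.1,0,-1],[0,0,0,0,0,0,-1],[0,0,0,0,0,0,-1],[0,0,0,0,0,0,-1],[0,0,0,0,0,0,-1]]

```text
time: 8.52
tool_pos: [601.7, -9.6, 284.2]
tcp_rot: [-180.0, 57.3, -179.9]
ft_force: [-0.0, 0.4, -0.7]
finger_gap: 13.1
grip_force: 59.1
```

```bash
python3 - <<'E'
from h import *
S,T=viewer.snapshot("scene"),viewer.snapshot("top")
cv2.imwrite("pics/m4.png",np.hstack([crop(S,220,130,130,150,3),crop(T,260,80,130,150,3)]))
s=status.sense();print(s["tool_pos"],s["tcp_rot"],s["finger_gap"],s["time"])
E
```

```text
[601.30716075  -9.52614736 283.4125022 ] [-179.98093793   57.26872348 -179.96283894] 13.434865393177068 8.625
```

View pics/m4.png

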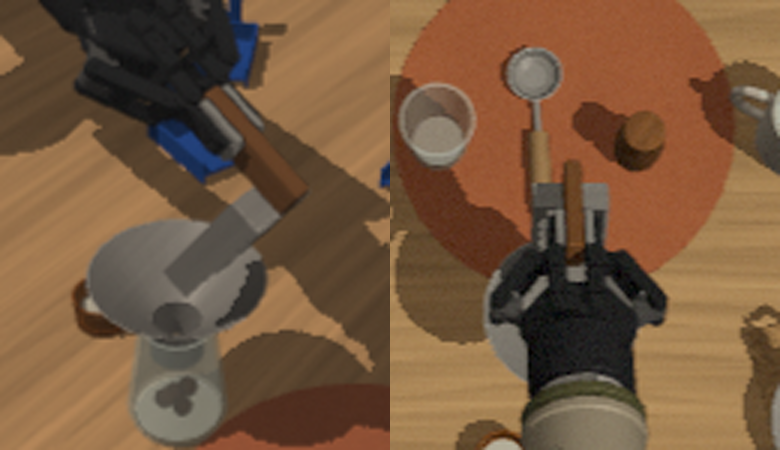

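The beads show inside the vase at scene crop (178,395). I'll tilt the scoop back while staying high, then count them.

Request:
arm_command:
  targets:
    - [[0.008,0,0.005,0,0.1,0,-1],[0.008,0,0,0,0.1,0,-1],[0.008,0,0,0,0.1,0,-1],[0.008,0,0,0,0.1,0,-1],[0.008,0,0,0,0.1,0,-1],[0.008,0,0,0,0.1,0,-1],[0.008,0,0,0,0.1,0,-1],[0.008,0,0,0,0.1,0,-1],[0.008,0,0,0,0.1,0,-1],[0.008,0,0,0,0.1,0,-1]]

```text
time: 9.88
tool_pos: [681.8, -9.6, 288.2]
tcp_rot: [-180.0, -0.1, 180.0]
ft_force: [0.4, 0.0, -0.6]
finger_gap: 13.2
grip_force: 59.1
```

```bash
python3 - <<'E'
from h import *
S,T=viewer.snapshot("scene"),viewer.snapshot("top")
cv2.imwrite("pics/m5.png",np.hstack([crop(S,245,205,70,80,5),crop(T,290,90,70,80,5)]))
s=status.sense();print(s["tool_pos"],s["tcp_rot"],s["finger_gap"],s["time"])
E
```

```text
[682.18540843  -9.64311161 283.78263807] [ 179.98002596   -0.37953782 -179.99554348] 13.661167943965806 9.975
```

View pics/m5.png

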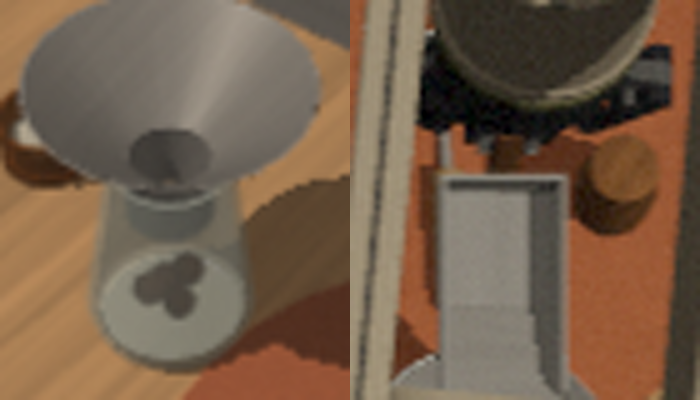

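The pan is empty, the funnel is clear, and a cluster of beads lies in the vase at (170,283). Next: set the scoop back.

Request:
arm_command:
  targets:
    - [[-0.006,0.011,0,0,0,-0.026,-1],[-0.012,0.022,0,0,0,-0.0525,-1],[-0.014,0.027,0,0,0,-0.065,-1],[-0.014,0.027,0,0,0,-0.065,-1],[-0.014,0.027,0,0,0,-0.065,-1],[-0.014,0.027,0,0,0,-0.065,-1],[-0.014,0.027,-0.01,0,0,-0.065,-1],[-0.014,0.026,-0.02,0,0,-0.06,-1],[-0.012,0.02,-0.03,0,0,-0.045,-1],[-0.004,0.008,-0.03,0,0,-0.017,-1]]

```text
time: 11.22
tool_pos: [562.3, 213.8, 198.1]
tcp_rot: [179.8, 0.2, 149.9]
ft_force: [0.0, -0.1, -1.5]
finger_gap: 13.3
grip_force: 59.2
```

Request:
arm_command:
  targets:
    - [[0,0,-0.03,0,0,0,-1],[0,0,-0.03,0,0,0,-1],[0,0,-0.03,0,0,0,-1],[0,0,-0.025,0,0,0,-1],[0,0,-0.015,0,0,0,-1],[0,0,-0.006,0,0,0,-1],[0,0,0,0,0,0,-1],[0,0,0,0,0,0,-1]]

```text
time: 12.22
tool_pos: [563.9, 212.7, 63.4]
tcp_rot: [179.9, 0.1, 149.9]
ft_force: [-0.4, -0.3, -1.0]
finger_gap: 13.4
grip_force: 59.1
```

Request:
arm_command:
  targets:
    - [[0,0,-0.006,0,0,0,-1],[0,0,-0.005,0,0,0,-1],[0,0,-0.003,0,0,0,-1],[0,0,-0.0015,0,0,0,-1],[0,0,0,0,0,0,-1],[0,0,0,0,0,0,-1]]

```text
time: 12.98
tool_pos: [562.9, 212.3, 47.8]
tcp_rot: [-180.0, -0.0, 149.9]
ft_force: [-5.7, -3.3, 10.1]
finger_gap: 13.2
grip_force: 60.9
```

Request:
arm_command:
  targets:
    - [[0,0,0,0,0,0,-0.5],[0,0,0,0,0,0,0.1],[0,0,0,0,0,0,0.2],[0,0,0.01,0,0,0,0.2],[0,0,0.03,0,0,0,0.2],[0,0,0.04,0,0,0,0.2],[0,0,0.05,0,0,0,0.2],[0,0,0.05,0,0,0,0.2],[0,0,0.05,0,0,0,0.2]]

```text
time: 14.1
tool_pos: [562.8, 212.4, 279.2]
tcp_rot: [180.0, 0.0, 149.9]
ft_force: [0.5, -0.4, -0.1]
finger_gap: 51.0
grip_force: 0.0
```

```bash
cat >> fit.py <<'E'
print("----")
for e in((205,114),(237,226)):print(atz("top",D(e),135).round(1))
E
python3 fit.py|sed '1,/----/d'; python3 - <<'E'
from h import *
S,T=viewer.snapshot("scene"),viewer.snapshot("top")
cv2.imwrite("pics/m6.png",np.hstack([crop(S,270,140,110,130,3),crop(T,180,150,130,130,3)]))
# trivet outline from colour/texture: show enlarged region in the same picture instead
s=status.sense();print(s["tool_pos"],s["tcp_rot"],s["joint_pos"],s["finger_gap"],s["time"])
E
```

```text
[ 500.6 -269.7  135. ]
[ 430.5 -288.7  135. ]
[565.832686   213.29336136 285.62586435] [179.47857457   0.50566457 149.90602342] [ 1.57971970e+01  6.55699400e+00  8.06322923e+01 -1.37855727e-04
  9.20843708e+01 -4.41111332e+01] 51.57589339618888 14.2
```

View pics/m6.png

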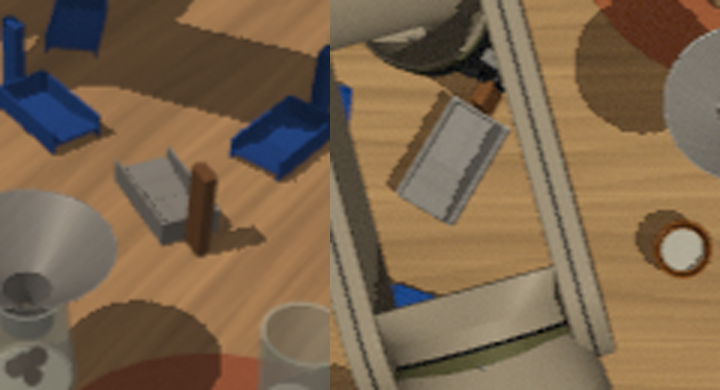

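The scoop stands upright and empty at its old place, top crop (450,160). One enlarged view will fix the trivet's axis and the grip's axis.

```bash
python3 - <<'E'
from h import *
T=viewer.snapshot("top");S=viewer.snapshot("scene")
cv2.imwrite("pics/m7.png",crop(T,368,172,100,100,6))
for n,I,(x,y,w,h) in(("top",T,(370,175,100,75)),("scene",S,(110,268,100,75))):
    c=cv2.cvtColor(I[y:y+h,x:x+w],cv2.COLOR_RGB2HSV);m=((c[...,0]<14)&(c[...,1]>120)&(c[...,2]>40)).astype(np.uint8)
    k,l,s,ce=cv2.connectedComponentsWithStats(m);i=1+s[1:,4].argmax()
    p=np.argwhere(l==i)[:,::-1].astype(np.float32);u=np.linalg.svd(p-p.mean(0),full_matrices=0)[2][0]
    t=(p-p.mean(0))@u;ends=[p.mean(0)+[x,y]+u*e for e in(t.min(),t.max())];print(n,s[i],p.mean(0)+[x,y],ends)
    if n=="top":
        a,b=[atz(n,e,135) for e in ends];print("yaw",np.degrees(np.arctan2(*(a-b)[1::-1])),(a+b)/2);pt=p.mean(0)+[x,y]
    else:print(tri(p.mean(0)+[x,y],pt))
E
```

```text
top [54 47  7  7 16] [426.875  225.8125] [array([430.01186633, 225.04873627]), array([424.34765482, 226.42785764])]
yaw -75.90601701855961 [ 443.96629984 -284.6982859   135.        ]
scene [ 27   5  35  20 338] [153.7337265 281.8727808] [array([136.64779472, 276.02993631]), array([171.39754105, 287.91324282])]
(array([ 448.42436586, -280.18328554,  126.35703607]), np.float64(14.462530866934177))
```

View pics/m7.png

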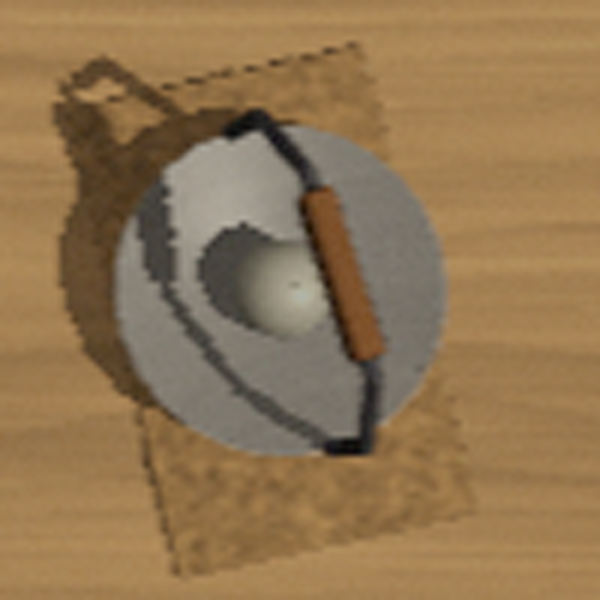

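The picture shows the trivet corners at (358,43), (478,512) and (178,577), and the grip from (318,190) to (370,357). The handle feet are near (245,125) and (350,447).

```bash
python3 - <<'E'
from h import *
c=lambda p:[368+(p[0]+.5)/6-.5,172+(p[1]+.5)/6-.5]
w=lambda p,z:atz("top",c(p),z)
y=lambda a,b:np.degrees(np.arctan2(*(a-b)[1::-1]))
TR,BR,BL=[w(p,5) for p in((358,43),(478,512),(178,577))]
print("triv yaw",y(TR,BR),"short",y(TR,w((100,103),5)),y(BR,BL),"edge",y(w((140,410),5),BL),"c",(TR+BL)/2,np.linalg.norm(TR-BR),np.linalg.norm(BR-BL))
a,b=w((318,190),140),w((370,357),140);print("grip yaw",y(a,b),(a+b)/2,np.linalg.norm(a-b))
a,b=w((245,125),34),w((350,447),34);print("feet",y(a,b),(a+b)/2)
print(tri([153.734,281.873],c((344,274))), tri([153.734,281.873],c((343,272))))
print("rim",w((281,290),34))
s=status.sense();print(s["tool_pos"],s["tcp_rot"])
E
```

```text
triv yaw 13.49457758810459 short -76.4298066549073 -77.39770693537078 edge 12.379024250903173 c [ 458.2112737  -278.77255525    5.        ] 220.3123822652058 139.67071924222108
grip yaw 16.56130780992931 [ 465.10411469 -278.01514564  140.        ] 72.33196757840847
feet 17.40080566665336 [ 466.89607173 -284.81292908   34.        ]
(array([ 464.45559129, -279.21934608,  138.22767695]), np.float64(1.717194028419684)) (array([ 465.03367168, -279.06466759,  138.56752127]), np.float64(2.5212250650709183))
rim [ 464.74834787 -277.50649739   34.        ]
[563.77255338 212.6701596  278.99077139] [1.79834879e+02 1.60933741e-01 1.49905012e+02]
```

Request:
arm_command:
  targets:
    - [[-0.007,-0.035,0,0,0,-0.166,0.2],[-0.007,-0.035,0,0,0,-0.166,0.2],[-0.007,-0.035,0,0,0,-0.166,0.2],[-0.007,-0.035,0,0,0,-0.166,0.2],[-0.007,-0.035,0,0,0,-0.166,0.2],[-0.007,-0.035,0,0,0,-0.166,0.2],[-0.007,-0.035,0,0,0,-0.166,0.2],[-0.007,-0.035,0,0,0,-0.166,0.2],[-0.007,-0.035,0,0,0,-0.166,0.2],[-0.007,-0.035,0,0,0,-0.166,0.2]]

```text
time: 15.55
tool_pos: [491.7, -138.4, 274.8]
tcp_rot: [-179.8, 0.0, 54.5]
ft_force: [0.3, -1.6, 0.2]
finger_gap: 51.3
grip_force: 0.0
```

Request:
arm_command:
  targets:
    - [[-0.007,-0.035,0,0,0,-0.166,0.2],[-0.007,-0.035,0,0,0,-0.166,0.2],[-0.007,-0.035,0,0,0,-0.166,0.2],[-0.007,-0.035,0,0,0,-0.166,0.2],[0,0,0,0,0,0,0.2],[0,0,0,0,0,0,0.2],[0,0,0,0,0,0,0.2]]

```text
time: 16.42
tool_pos: [465.0, -276.6, 276.1]
tcp_rot: [-179.9, 0.0, 16.9]
ft_force: [-0.1, 0.2, 0.8]
finger_gap: 51.4
grip_force: 0.0
```

Request:
arm_command:
  targets:
    - [[0,-0.002,-0.03,0,0,-0.005,0.2],[0,0,-0.035,0,0,0,0.2],[0,0,-0.035,0,0,0,0.2],[0,0,-0.03,0,0,0,0.2],[0,0,-0.02,0,0,0,0.2],[0,0,-0.01,0,0,0,0],[0,0,0,0,0,0,-0.3],[0,0,0,0,0,0,-0.5],[0,0,0,0,0,0,-0.55],[0,0,0,0,0,0,-0.6]]

```text
time: 17.68
tool_pos: [465.3, -279.9, 117.3]
tcp_rot: [179.9, -0.0, 16.5]
ft_force: [0.4, -0.1, 0.3]
finger_gap: 17.1
grip_force: 0.0
```

Request:
arm_command:
  targets:
    - [[0,0,0,0,0,0,-0.64],[0,0,0,0,0,0,-0.68],[0,0,0,0,0,0,-0.72],[0,0,0,0,0,0,-0.8],[0,0,0,0,0,0,-1],[0,0,0,0,0,0,-1]]

```text
time: 18.42
tool_pos: [465.1, -279.7, 116.9]
tcp_rot: [180.0, -0.0, 16.5]
ft_force: [-1.3, 0.7, 4.9]
finger_gap: 13.2
grip_force: 58.5
```

Request:
arm_command:
  targets:
    - [[0,0,0.001,0,0,0,-1],[0,0,0.002,0,0,0,-1],[0,0,0.004,0,0,0,-1],[0,0,0.006,0,0,0,-1],[0,0,0.009,0,0,0,-1],[0,0,0.01,0,0,0,-1],[0,0,0.01,0,0,0,-1],[0,0,0.01,0,0,0,-1],[0,0,0.01,0,0,0,-1],[0,0,0.007,0,0,0,-1]]

```text
time: 19.68
tool_pos: [465.1, -279.7, 186.5]
tcp_rot: [180.0, -0.0, 16.5]
ft_force: [-0.1, -0.6, -2.9]
finger_gap: 12.9
grip_force: 58.5
```

Request:
arm_command:
  targets:
    - [[0,0,0.004,0,0,0,-1],[0,0,0.002,0,0,0.005,-1],[0,0,0,0,0,0.015,-1],[0,0,0,0,0,0.03,-1],[0,0,0,0,0,0.04,-1],[0,0,0,0,0,0.05,-1],[-0.0005,0,0,0,0,0.05,-1],[-0.0005,0,0,0,0,0.05,-1],[-0.0005,0,0,0,0,0.05,-1],[-0.0005,0,0,0,0,0.05,-1]]

```text
time: 20.92
tool_pos: [462.7, -279.5, 191.2]
tcp_rot: [-180.0, 0.0, 36.1]
ft_force: [-1.3, -0.2, -3.1]
finger_gap: 12.8
grip_force: 58.4
```

Request:
arm_command:
  targets:
    - [[-0.0005,0,0,0,0,0.05,-1],[-0.0005,0,0,0,0,0.05,-1],[-0.0005,0,0,0,0,0.05,-1],[-0.0005,0,0,0,0,0.05,-1],[-0.0005,0,0,0,0,0.05,-1],[-0.0005,0,0,0,0,0.05,-1],[-0.0005,0,0,0,0,0.05,-1],[-0.0005,0,0,0,0,0.05,-1],[-0.0005,0,0,0,0,0.05,-1],[-0.0005,0,0,0,0,0.05,-1]]

```text
time: 22.18
tool_pos: [457.7, -279.5, 191.2]
tcp_rot: [-180.0, -0.0, 64.8]
ft_force: [0.4, 0.0, -2.6]
finger_gap: 12.9
grip_force: 58.4
```

Request:
arm_command:
  targets:
    - [[0,0,0,0,0,0.05,-1],[0,0,0,0,0,0.05,-1],[0,0,0,0,0,0.05,-1],[0,0,0,0,0,0.05,-1],[0,0,0,0,0,0.05,-1],[0,0,0,0,0,0.05,-1],[0,0,0,0,0,0.05,-1],[0,0,0,0,0,0.05,-1],[0,0,0,0,0,0.05,-1],[0,0,0,0,0,0.05,-1]]

```text
time: 23.42
tool_pos: [457.8, -279.5, 191.3]
tcp_rot: [-180.0, -0.0, 93.4]
ft_force: [0.3, 0.7, -2.3]
finger_gap: 13.4
grip_force: 58.4
```

```bash
python3 - <<'E'
from h import *
s=status.sense();print(s["tool_pos"],s["tcp_rot"],s["ft_force"],s["finger_gap"],s["grip_force"],s["time"],s["joint_pos"])
E
```

```text
[ 457.7775217  -279.45347707  191.25702583] [-1.79973858e+02 -2.16969348e-02  9.34039121e+01] [ 0.31722484  0.73169303 -2.31574864] 13.39463695386755 58.39692234992981 23.425 [-3.68799889e+01 -1.09739342e+00  9.83610852e+01 -3.54156775e-04
  8.27702795e+01 -4.02838613e+01]
```

Request:
arm_command:
  targets:
    - [[0,0,0,0,0,0.045,-1],[0,0,0,0,0,0.04,-1],[0,0,0,0,0,0.035,-1],[0,0,0,0,0,0.025,-1],[0,0,0,0,0,0.015,-1],[0,0,0,0,0,0.008,-1],[0,0,0,0,0,0.002,-1],[0,0,0,0,0,0,-1],[0,0,0,0,0,0,-1],[0,0,0,0,0,0,-1]]

```text
time: 24.68
tool_pos: [457.9, -279.6, 191.6]
tcp_rot: [-180.0, 0.0, 103.0]
ft_force: [-0.3, 0.2, -2.4]
finger_gap: 12.5
grip_force: 58.4
```

Request:
arm_command:
  targets:
    - [[0,0,0,0,0,0,-1],[0,0,0,0,0,0,-1],[0,0,0,0,0,0,-1],[0,0,0,0,0,0,-1]]

```text
time: 25.18
tool_pos: [457.9, -279.6, 191.6]
tcp_rot: [-180.0, 0.0, 103.0]
ft_force: [-0.1, 0.5, -3.2]
finger_gap: 13.2
grip_force: 58.4
```

```bash
python3 - <<'E'
from h import *
S,T=viewer.snapshot("scene"),viewer.snapshot("top")
cv2.imwrite("pics/m8.png",np.hstack([crop(S,90,215,135,165,3),crop(T,355,145,130,165,3)]))
o=np.array([457.8,-279.5,79])
Rz=R.from_euler("z",103.2,degrees=True)
P=o+Rz.apply([[0,0,32],[74,0,29],[-74,0,29],[37,0,130],[-37,0,130],[0,74,29],[0,-74,29]])
print(((proj("scene",P)-[90,215])*3).round(0).tolist());print(((proj("top",P)-[355,145])*3+[405,0]).round(0).tolist())
s=status.sense();print(s["tool_pos"],s["tcp_rot"],s["wrist_torque"],s["time"])
E
```

```text
[[194.0, 224.0], [265.0, 149.0], [115.0, 316.0], [202.0, 76.0], [117.0, 159.0], [106.0, 189.0], [291.0, 267.0]]
[[608.0, 227.0], [522.0, 247.0], [691.0, 208.0], [594.0, 230.0], [685.0, 209.0], [628.0, 313.0], [586.0, 143.0]]
[ 457.91684869 -279.59283192  191.58782181] [-1.79998542e+02  6.86716128e-04  1.02975769e+02] [ 0.01344798 -0.02976178 -0.0046685 ] 25.275
```

View pics/m8.png

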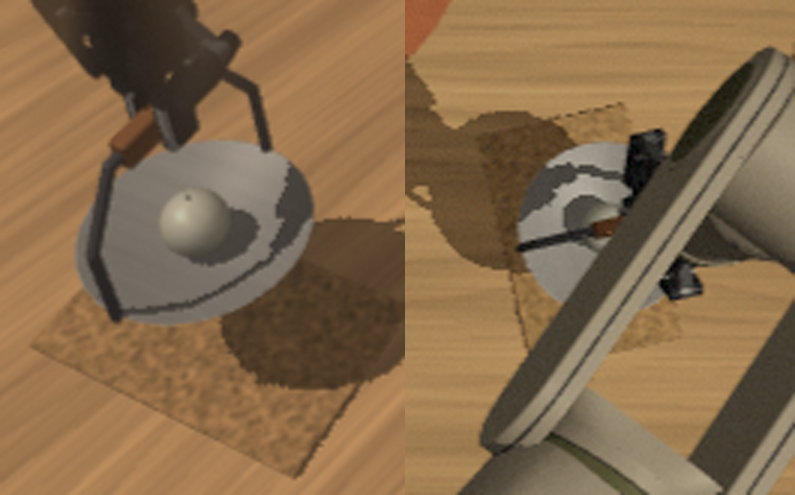

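The dish is level, with the candle centred at (195,222), and the handle feet match the predicted pixels at (265,149) and (115,316). The job is done, so I'll hand it in.

```bash
python3 -c "
from bench import job
print(job.hand_in())"
```

```text
the job is handed in; nothing more can be done
None
```

I handed the job in at about 25 s of the 72 s: the scoop is empty and upright back at its old place, the beads are in the vase (they lie in a cluster, so I couldn't count all four separately), and the dish is held level about 74 mm above the trivet, its handle across it and the candle centred.

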